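# Brace the sunscreen bottle and take off its cap of unknown thread hand

### The job

Push the square sunscreen bottle square and flush into the inside corner of the low fence on the shelf, with its cap still on, so that it cannot turn. Then unscrew the cap: it may be a left-hand or a right-hand thread, so try it both ways, find which way it gives, and turn it that way until it comes to its stop. Finish while holding the cap in the gripper, lifted clear at least a hand's breadth (80 mm) above where it sat, with the bottle left standing in its corner and the other things on the shelf not disturbed.

Things in the scene. Friction and masses are not known exactly. Their poses are not given: they have to be found in the camera images.
- bottle: squat square grey plastic bottle, 70 x 70 mm, 64 mm high to its flat shoulder, 100 mm over the cap, 0.6 to 0.85 kg, loose. Origin: centre of underside; z up, x and y square to its faces. It starts 30 to 75 mm short of each fence wall (its centre 65 to 110 mm from each), its x axis within 0.35 rad of the fence's x. Pushed home, its centre lies at (-35, -35) mm in the fence's frame.
- cap: round white cap on the middle of the bottle, 46 mm across, 32.5 mm high (smooth solid rim, the top 14 mm; ribbed skirt below), 40 g, loose, held only by two inner lugs, no spring, little friction. Origin: centre of underside, z up; seated it is 67.5 mm above the bottle's underside, 3.5 mm over the shoulder, its x along the bottle's x within 0.05 rad. A grip of 10 to 20 N is enough.
- cap_grip (a point): on the cap's axis, 25 mm above its underside, where to grip. The quick thread's hand differs from run to run and cannot be seen. Wrong way, the cap jams after 0.1 to 0.25 rad (twisted harder, the fingers slip round it or the bottle shifts). Right way, it turns freely to a stop at about 1.0 rad and lifts straight off from 0.8 rad to that stop; elsewhere it rises 1.5 mm and catches.
- fence: low fixed bamboo-wood corner fence: two walls at right angles, 26 mm high, 8 mm thick. Origin: the inside corner, on the shelf. One wall's inner face is the plane x = 0 of this frame and runs 150 mm towards -y; the other's is the plane y = 0 and runs 150 mm towards -x. The bottle stands in the open quarter x < 0, y < 0.
- cup: bystander: white ceramic cup 72 mm across, 95 mm high, with two toothbrushes standing in it up to 190 mm high; origin centre of underside
- first_aid_box: bystander: white plastic first-aid box with latch, 130 x 190 x 81 mm; origin centre of underside
- clipper: bystander: steel nail clipper 62 x 12 mm, 15 mm high, lying flat, long axis x; origin centre of underside
- comb: bystander: wooden comb 150 x 36 mm, 5 mm thick, lying flat, long axis x; origin middle of underside
- soap_dish: bystander: white ceramic soap dish with a bar of soap, 85 x 120 mm, 31 mm high; origin centre of underside
- cream_jar: bystander: amber glass cream jar with a white lid, 56 mm across, 50 mm high; origin centre of underside

How it is judged:
By the outcome, as a careful person would: the job done as asked, in the order asked, and still so for the second after the job is handed in, while the arm keeps its last pose, push and grip.
It also fails if it takes over 72 s, if anything falls off the work surface, if the arm or the gripper's body presses on something with over 40 N, if the wrist force passes 120 N, or if a joint passes its speed limit or range.

### The arm

A 7-joint arm with a two-finger parallel gripper is mounted at the origin on the work surface. World frame = base frame: x ahead of the robot, y to its left, z up, the work surface at z = 0. Lengths are in m, angles in rad, forces in N, time in s.
With the tool pointing down it reaches from about 0.4 to 0.85 m from the base axis. Payload 4.5 kg.
Tool frame: the origin (TCP) lies where the fingers leave the gripper's body, on its centre line; the fingertips stand 64 mm ahead of it and the grasp point (between the pads) lies 45 mm ahead of it; z points along the fingers, y is the line along which they close (so a half turn about z gives the same grasp; the last joint's range is limited). The gripper opens to 88 mm and grips with 3 to 60 N. Pads are 18 mm wide; open, the fingers measure 123 mm over their backs; the gripper's body (75 mm by 187 mm) begins 45 mm behind the grasp point.
Start: joints at [-1.153, 0.689, -0.195, 1.565, 0.157, 0.902, -0.215], TCP at [0.234, 0.58, 0.303] pointing down, gripper open.
Joint ranges: [-3.01, 3.01], [-0.46, 2.08], [-1.47, 1.51], [0.13, 2.56], [-1, 4.14], [0.04, 2.09], [-2.66, 2.66]. Speed limits (rad/s): [2.57, 2.57, 3.14, 3.14, 3.14, 3.14, 3.14].

### API

Orientations are given as a unit quaternion [x, y, z, w].
In Python, from plant import r gives the robot as it stands.
- The arm moves only by the tool play_rows, never from a script. Its arguments are lists of equal length, an entry for each row: "translation": the shift along the tool's x, y, z in m, a list of three; "delta_rot": the turn, a rotation vector about the tool's x, y, z in degrees, a list of three; "grip": the opening, from -1 (shut) to 1 (fully open). In form: {"translation": [[x, y, z], ...], "delta_rot": [[rx, ry, rz], ...], "grip": [grip, ...]}. A call has 1 to 20 rows; each row shifts and turns the commanded pose from where the row before left it, along the tool's axes as they then stand; what a row does not reach is not made up. A row lasts 1/8 s, in which the tool goes at most 62.5 mm and 10.7 degrees, less where a joint would pass 70% of its speed; a pose out of reach is approached as far as the arm can. A call with a gripper value outside its range is refused whole. The fingers move at their own pace and stop on an object; "squeeze" is the grip in N (left out, the last holds). Time passes only in rows, so rows that do not move let the fingers close. It gives the time, the measured TCP pose, the force, the opening and the grip force at its end, in the units of the state.
- r.get_state(): the state, without advancing time (a new reading comes with each control period).
- r.snapshot(name): name is "side" or "top" or "wrist"; returns the picture (420x560x3 uint8, blue, green, red); there is no depth.
- r.get_calibration(name): a dict with "intrinsics" (3x3 intrinsics, pixels), "k1" (the pictures are not rectified: a ray, as slopes to the right and down, at radius r is drawn at 1 + k1 r^2 times it, then the intrinsics apply), "eye" and "rotation" of the camera in the world. Camera axes: x right, y up, looking along -z (the intrinsics and any distortion apply to the point x, -y, -z); pixel columns grow to the right and rows downward; lengths in m; the calibration is good to about 2 mm. A picture is of the moment at which its call begins: read the wrist's pose just before it. get_calibration takes no time and is no camera call; for the wrist camera it gives the pose at the moment of the call.
- r.finish_job(): hands the job in; it is judged then, once.
Trained networks look in the newest picture that a camera, given by its name, has taken for a name from the list of things; names that differ only in an ending like _2 or _b are one class to them, and where a whole thing is asked for, a point or a joint stands for the part that bears it (a point fixed in the world has none). Each returns a list of dicts, best first, with "confidence" (0 to 1); they miss things now and then, are a little off and sometimes report something else, mostly with a low value. They report only what shows in the picture. A call takes as long as a camera call.
- r.look_for(camera, target): "point" ([x, y, z] in m, in world coordinates, good to about 4 mm: the middle of the surface that is visible of it).
- r.silhouettes(camera, target): "pixels" (420x560 bool, what is visible of it).
The state is a dict: "clock": time; "q": joint angles; "qd": joint speeds; "joint_torque": joint torques, N m; "tool_pos": TCP position; "eef_rot": TCP orientation; "contact_force": force on the tool from outside, world axes, zero at the start; "moment": the same for the moment, N m; "opening": opening from 0.0 (shut) to 1.0 (fully open); "finger_force": force on a finger pad.
Only numpy, scipy, OpenCV 4.12 (cv2) and the standard library are available. Lean on these libraries where they do the work, as an engineer would, in place of code of your own. Each camera call takes 0.05 s, during which the arm holds its last target. There are 200 camera calls.

## Working session

There is one attempt and no reset: what is moved stays moved. The work goes in short steps, Python scripts to look and compute and a tool call to move; the robot and the scene stay as the last step left them, time stands still between calls to the robot, and variables do not carry over. Pictures are saved under pics/ and viewed, at most 10 in all, crops included, and the job is handed in when it is done.

Besides the shell and the picture viewer there is one more tool, called after "Call:" as name(argument=value, ...) on one line, values as JSON. play_rows: Moves the arm, as the interface text tells. Its arguments: {"type":"object","properties":{"translation":{"type":"array","items":{"type":"array","items":{"type":"number"}}},"delta_rot":{"type":"array","items":{"type":"array","items":{"type":"number"}}},"grip":{"type":"array","items":{"type":"number"}},"squeeze":{"type":"number"}},"required":["translation","delta_rot","grip"]}

```bash
mkdir -p pics; ls; python3 - <<'E'
from plant import r
import cv2
s=r.get_state(); print({k:s[k] for k in('clock','tool_pos','eef_rot','opening','contact_force')})
for c in('top','side'):
    cv2.imwrite(f'pics/{c}0.png',r.snapshot(c))
    for t in('bottle','cap','fence','cup','first_aid_box','cream_jar','soap_dish','clipper','comb'):
        print(c,t,[(d['point'],d['confidence']) for d in r.look_for(c,t)][:2])
    k=r.get_calibration(c); print(k)
E
```

```text
pics
{'clock': 0.0, 'tool_pos': array([0.23385291, 0.57902837, 0.30191066]), 'eef_rot': array([ 1.90674888e-01,  9.81652796e-01, -9.29000982e-04, -1.07015532e-04]), 'opening': 0.9996806104730972, 'contact_force': array([ 1.17617905,  0.07184042, -0.12228415])}
top bottle [([0.7394, -0.0744, 0.0478], 0.62), ([0.5273, -0.0191, 0.0656], 0.6)]
top cap [([0.5372, -0.0174, 0.1031], 0.53)]
top fence [([0.6177, 0.0825, 0.0267], 0.65), ([0.7162, 0.3322, 0.0657], 0.38)]
top cup [([0.7184, 0.3335, 0.0655], 0.78)]
top first_aid_box [([0.7605, -0.2785, 0.0827], 0.95)]
top cream_jar [([0.5379, -0.0181, 0.1006], 0.63), ([0.7388, -0.0762, 0.0474], 0.62)]
top soap_dish [([0.4466, -0.3295, 0.0189], 0.91)]
top clipper []
top comb [([0.5457, -0.2085, 0.0044], 0.95)]
{'intrinsics': array([[477.86554981,   0.        , 279.75143581],
       [  0.        , 477.86554981, 206.07453566],
       [  0.        ,   0.        ,   1.        ]]), 'k1': 0.02884744233664466, 'eye': array([0.39690823, 0.00823415, 1.14858854]), 'rotation': array([ 0.05991273, -0.06039231, -0.69568681,  0.71329033])}
side bottle [([0.5192, -0.0421, 0.0502], 0.83)]
side cap [([0.5315, -0.0256, 0.1021], 0.94), ([0.7032, 0.3111, 0.0758], 0.64)]
side fence [([0.6169, 0.0867, 0.0188], 0.64)]
side cup [([0.6994, 0.3128, 0.073], 0.71)]
side first_aid_box [([0.7384, -0.2966, 0.0789], 0.61), ([0.7025, 0.3141, 0.0771], 0.56)]
side cream_jar [([0.7398, -0.0848, 0.0457], 0.58)]
side soap_dish [([0.4435, -0.3311, 0.0235], 0.84)]
side clipper [([0.4356, 0.254, 0.0071], 0.48)]
side comb [([0.537, -0.2156, 0.0035], 0.82)]
{'intrinsics': array([[505.94356938,   0.        , 277.63789979],
       [  0.        , 505.94356938, 213.72864056],
       [  0.        ,   0.        ,   1.        ]]), 'k1': -0.07637006983806167, 'eye': array([ 0.06892999, -0.56240161,  0.90459367]), 'rotation': array([ 0.33470007, -0.13540561, -0.34411625,  0.86673248])}
```

View pics/top0.png

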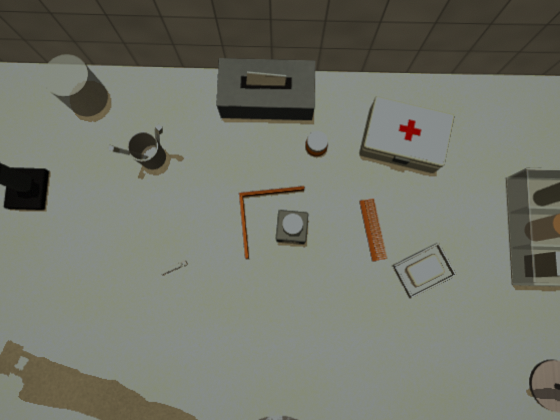

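View pics/side0.png

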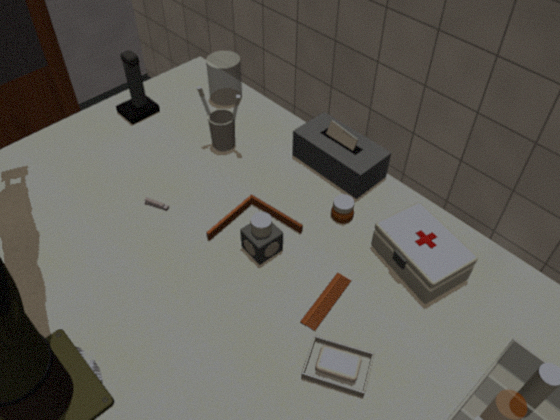

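The top view shows the fence corner at about (241,194), with walls running to (303,188) and (247,257). The bottle is at (292,226). The cream jar at (317,143) lies beyond the x-wall. Both views agree, so I'll fit the poses to the silhouettes.

```bash
cat > h.py <<'E'
from plant import r
import numpy as np, cv2
from scipy.optimize import minimize
from scipy.spatial.transform import Rotation as R
def proj(c,P):
    k=r.get_calibration(c) if isinstance(c,str) else c
    p=(np.asarray(P)-k['eye'])@R.from_quat(k['rotation']).as_matrix()
    s=np.c_[p[:,0]/-p[:,2],p[:,1]/p[:,2]]
    s=s*(1+k['k1']*(s**2).sum(1,keepdims=True))
    K=k['intrinsics']; return s@K[:2,:2].T+K[:2,2]
def box(x0,x1,y0,y1,z0,z1): return np.array([[x,y,z] for x in(x0,x1) for y in(y0,y1) for z in(z0,z1)])
a=np.linspace(0,6.283,40)
def cyl(rr,z0,z1): return np.vstack([np.c_[rr*np.cos(a),rr*np.sin(a),0*a+z] for z in(z0,z1)])
FEN=[box(-.15,.008,0,.008,0,.026),box(0,.008,-.15,.008,0,.026)]
BOT=[box(-.035,.035,-.035,.035,0,.064)]
CAP=[cyl(.023,.0675,.1)]
def raster(k,parts,p,S=4):
    m=np.zeros((420*S,560*S),np.float32); Rz=R.from_euler('z',p[2]).as_matrix()
    for q in parts:
        u=proj(k,q@Rz.T+[p[0],p[1],0]); h=cv2.convexHull(((u+.5)*S).astype(np.float32))
        cv2.fillConvexPoly(m,np.round(h).astype(np.int32),1)
    return cv2.resize(m,(560,420),interpolation=cv2.INTER_AREA)
def fit(parts,p0,masks,ign=None):
    ks={c:r.get_calibration(c) for c in masks}
    def f(p):
        e=0
        for c,m in masks.items():
            q=raster(ks[c],parts,p); w=np.ones_like(q) if not ign or c not in ign else 1-ign[c]
            e+=(np.abs(q-m)*w).sum()/m.sum()
        return e
    best=None
    for st in(.015,.006):
        p0=p0 if best is None else best.x
        sim=np.array([p0]+[np.array(p0)+d for d in np.diag([st,st,st*10])])
        best=minimize(f,p0,method='Nelder-Mead',options=dict(initial_simplex=sim,xatol=1e-4,fatol=1e-4))
    return best
def sil(c,t):
    d=r.silhouettes(c,t); return d
E
python3 - <<'E'
from h import *
m={}
for c in('top','side'):
    r.snapshot(c)
    for t in('fence','bottle','cap'):
        d=r.silhouettes(c,t)
        for e in d[:2]:
            ys,xs=np.nonzero(e['pixels']); print(c,t,e['confidence'],e['pixels'].sum(),xs.min(),xs.max(),ys.min(),ys.max())
        if d: m[c,t]=d[0]['pixels'].astype(np.float32)
np.savez('m.npz',**{f'{a}_{b}':v for (a,b),v in m.items()})
E
```

```text
top fence 0.6 592 239 303 186 258
top bottle 0.83 638 276 307 210 244
top cap 0.69 335 282 302 214 235
side fence 0.77 1041 206 302 194 239
side fence 0.7 436 251 271 212 236
side bottle 0.81 1030 241 282 224 262
side cap 0.62 466 251 271 212 236
```

```bash
python3 - <<'E'
from h import *
m=np.load('m.npz')
g=lambda t:{c:m[f'{c}_{t}'] for c in('top','side')}
F,B,C=g('fence'),g('bottle'),g('cap')
dil=lambda x:cv2.dilate(x,np.ones((3,3)))
occ={c:dil(np.maximum(B[c],C[c])) for c in F}
def rep(n,parts,p0,M,ig):
    for cs in(('top','side'),('top',),('side',)):
        b=fit(parts,p0,{c:M[c] for c in cs},ig); print(n,cs,b.x.round(4),round(b.fun,3))
rep('fence',FEN,[.62,.085,-.07],F,occ)
rep('bottle',BOT,[.527,-.018,0],B,{c:dil(C[c]) for c in C})
rep('cap',CAP,[.535,-.02,0],C,None)
E
```

```text
fence ('top', 'side') [0.6136 0.1016 0.1314] 0.209
fence ('top',) [0.6136 0.1017 0.1358] 0.125
fence ('side',) [0.6137 0.1016 0.132 ] 0.078
bottle ('top', 'side') [ 0.5398 -0.018  -0.0736] 0.233
bottle ('top',) [ 0.5394 -0.0188 -0.0669] 0.079
bottle ('side',) [ 0.5421 -0.0152 -0.1549] 0.108
cap ('top', 'side') [ 0.5383 -0.0179  0.0734] 0.17
cap ('top',) [ 0.5384 -0.0176  0.0355] 0.111
cap ('side',) [ 0.5383 -0.0185 -0.0368] 0.056
```

```bash
cat >> h.py <<'E'
def go(x,y,z,yaw):
    "rz deg to turn first, then tool-frame shift (mm)"
    s=r.get_state(); Rt=R.from_quat(s['eef_rot']).as_matrix()
    cur=np.arctan2(-Rt[0,1],Rt[1,1])
    d=np.array([x,y,z])-s['tool_pos']; c,n=np.cos(yaw),np.sin(yaw)
    print('t',round(s['clock'],2),'pos',s['tool_pos'].round(4),'yaw',round(cur,4),'tilt',Rt[:2,2].round(4),'F',s['contact_force'].round(1),'M',s['moment'].round(2),'op',round(s['opening'],3),'ff',s['finger_force'],'q7',s['q'].round(2))
    print('rz',np.degrees(-(yaw-cur)).round(2),'shift mm',(1000*np.array([-(c*d[0]+n*d[1]),-n*d[0]+c*d[1],-d[2]])).round(1))
E
python3 -c "
from h import *
go(.539,-.018,.25,-.09)"
```

```text
t 1.4 pos [0.234  0.5795 0.3027] yaw -0.3838 tilt [0.     0.0001] F [ 0.3 -0.2 -0.2] M [-0.02 -0.02  0.01] op 0.999 ff 0.0 q7 [-1.15  0.69 -0.19  1.57  0.16  0.9  -0.22]
rz -16.83 shift mm [-357.5 -567.7   52.7]
```

Call:
play_rows(translation=[[0,0,0],[0,0,0],[-0.0275,-0.0437,0.004],[-0.0275,-0.0437,0.004],[-0.0275,-0.0437,0.004],[-0.0275,-0.0437,0.004],[-0.0275,-0.0437,0.004],[-0.0275,-0.0437,0.004],[-0.0275,-0.0437,0.004],[-0.0275,-0.0437,0.004],[-0.0275,-0.0437,0.004],[-0.0275,-0.0437,0.004],[-0.0275,-0.0437,0.004],[-0.0275,-0.0437,0.004],[-0.0275,-0.0437,0.004],[0,0,0]], delta_rot=[[0,0,-8.4],[0,0,-8.4],[0,0,0],[0,0,0],[0,0,0],[0,0,0],[0,0,0],[0,0,0],[0,0,0],[0,0,0],[0,0,0],[0,0,0],[0,0,0],[0,0,0],[0,0,0],[0,0,0]], grip=[1,1,1,1,1,1,1,1,1,1,1,1,1,1,1,1], squeeze=20)

```text
clock: 3.4
tool_pos: [0.54, -0.0239, 0.2501]
eef_rot: [0.05, 0.999, -0.001, 0.0]
contact_force: [0.4, 0.5, 0.3]
opening: 1.003
finger_force: 0.0
```

```bash
python3 - <<'E'
from h import *
k=r.get_calibration('wrist')
im=r.snapshot('wrist')
fits={}
for t,parts,p0 in(('fence',FEN,[.6136,.1016,.132]),('bottle',BOT,[.539,-.018,-.09]),('cap',CAP,[.5383,-.018,0])):
    d=r.silhouettes('wrist',t)
    if not d: print('no',t); continue
    m=d[0]['pixels'].astype(np.float32)
    ys,xs=np.nonzero(m); print(t,d[0]['confidence'],xs.min(),xs.max(),ys.min(),ys.max())
    ov=raster(k,parts,p0); im[cv2.Canny((ov*255).astype(np.uint8),50,150)>0]=(0,255,0)
    im[cv2.Canny((m*255).astype(np.uint8),50,150)>0]=(0,0,255)
cv2.imwrite('pics/w1.png',im)
go(.539,-.018,.107,-.09)
E
```

```text
fence 0.65 268 403 110 280
bottle 0.86 247 322 158 236
cap 0.81 258 313 179 238
t 3.6 pos [ 0.5383 -0.0169  0.2509] yaw -0.0882 tilt [-0.0001  0.0011] F [0.3 0.3 0.5] M [0.04 0.07 0.01] op 0.998 ff 0.0 q7 [ 0.17  0.67 -0.36  1.88  0.36  0.67  1.07]
rz 0.1 shift mm [ -0.8  -1.  143.9]
```

View pics/w1.png

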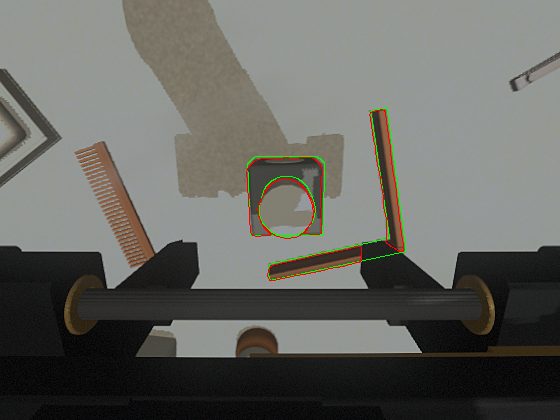

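The wrist view confirms the fits: the bottle outline (247–323, 158–236) and the fence outline match the projected models. Next I'll descend around the bottle body and grip it.

Call:
play_rows(translation=[[-0.001,-0.001,0.04],[0,0,0.04],[0,0,0.03],[0,0,0.02],[0,0,0.013],[0,0,0],[0,0,0],[0,0,0],[0,0,0],[0,0,0],[0,0,0]], delta_rot=[[0,0,0],[0,0,0],[0,0,0],[0,0,0],[0,0,0],[0,0,0],[0,0,0],[0,0,0],[0,0,0],[0,0,0],[0,0,0]], grip=[1,1,1,1,1,1,0.4,0.4,0.4,0.4,0.4], squeeze=15)

```text
clock: 4.97
tool_pos: [0.5402, -0.0192, 0.1085]
eef_rot: [0.045, 0.999, 0.0, 0.001]
contact_force: [-0.0, 1.0, 6.5]
opening: 0.796
finger_force: 14.9
```

```bash
python3 - <<'E'
from h import *
f=(.6136,.1016,.132)
c,s=np.cos(f[2]),np.sin(f[2])
def w(x,y): return f[0]+c*x-s*y, f[1]+s*x+c*y
print(w(-.035,-.035))
go(*w(-.055,-.055),.107,.132)
E
```

```text
(np.float64(0.5835110727168152), np.float64(0.06229788230963611))
t 4.97 pos [ 0.5402 -0.0192  0.1085] yaw -0.0904 tilt [0.0018 0.0006] F [-0.   1.   6.5] M [ 0.23  0.04 -0.03] op 0.796 ff 14.937290023081005 q7 [ 0.07  0.89 -0.21  1.95  0.49  0.34  0.96]
rz -12.74 shift mm [-33.7  55.1   1.5]
```

Call:
play_rows(translation=[[0,0,-0.0015],[0,0,0],[0,0,0],[0,0,0],[0,0,0],[-0.0042,0.0069,0],[-0.0042,0.0069,0],[-0.0042,0.0069,0],[-0.0042,0.0069,0],[-0.0042,0.0069,0],[-0.0042,0.0069,0],[-0.0042,0.0069,0],[-0.0042,0.0069,0],[0,0,0]], delta_rot=[[0,0,0],[0,0,-3.2],[0,0,-3.2],[0,0,-3.2],[0,0,-3.1],[0,0,0],[0,0,0],[0,0,0],[0,0,0],[0,0,0],[0,0,0],[0,0,0],[0,0,0],[0,0,0]], grip=[0.4,0.4,0.4,0.4,0.4,0.4,0.4,0.4,0.4,0.4,0.4,0.4,0.4,0.4])

```text
clock: 6.72
tool_pos: [0.5661, 0.0407, 0.1093]
eef_rot: [-0.066, 0.998, 0.001, 0.0]
contact_force: [-0.1, 0.2, -6.4]
opening: 0.794
finger_force: 14.9
```

```bash
python3 - <<'E'
from h import *
go(.5835,.0623,.107,.132)
for c in('top','side'):
    r.snapshot(c)
    for t in ('bottle','cap'): print(c,t,[(d['point'],d['confidence']) for d in r.look_for(c,t)][:2])
E
```

```text
t 6.72 pos [0.5661 0.0407 0.1093] yaw 0.1323 tilt [0.0008 0.0011] F [-0.1  0.2 -6.4] M [0.07 0.05 0.01] op 0.794 ff 14.939848850481212 q7 [ 0.01  0.92 -0.27  1.87  0.54  0.43  1.05]
rz 0.02 shift mm [-20.1  19.1   2.3]
top bottle []
top cap []
side bottle [([0.5377, 0.0219, 0.0472], 0.66)]
side cap [([0.5474, 0.0339, 0.0999], 0.59)]
```

Call:
play_rows(translation=[[-0.004,0,0.0005],[-0.004,0,0.0005],[-0.004,0,0],[-0.003,0,0],[-0.002,0,0],[-0.001,0,0],[-0.001,0,0],[0,0,0],[0,0,0]], delta_rot=[[0,0,0],[0,0,0],[0,0,0],[0,0,0],[0,0,0],[0,0,0],[0,0,0],[0,0,0],[0,0,0]], grip=[0.4,0.4,0.4,0.4,0.4,0.4,0.4,0.4,0.4])

```text
clock: 8.15
tool_pos: [0.5805, 0.0415, 0.1098]
eef_rot: [-0.066, 0.998, -0.001, -0.004]
contact_force: [-12.8, -0.9, 16.2]
opening: 0.796
finger_force: 15.0
```

Call:
play_rows(translation=[[-0.001,0,0],[-0.001,0,0],[0,0,0]], delta_rot=[[0,0,0],[0,0,0],[0,0,0]], grip=[0.4,0.4,0.4])

```text
clock: 8.52
tool_pos: [0.5829, 0.0418, 0.11]
eef_rot: [-0.066, 0.998, -0.001, -0.004]
contact_force: [-12.4, -1.0, 17.4]
opening: 0.792
finger_force: 15.0
```

Call:
play_rows(translation=[[0.001,0,0],[0.001,0,0],[0,0,0],[0,0,0]], delta_rot=[[0,0,0],[0,0,0],[0,0,0],[0,0,0]], grip=[1,1,1,1])

```text
clock: 9.02
tool_pos: [0.5849, 0.042, 0.1082]
eef_rot: [-0.065, 0.998, 0.0, 0.0]
contact_force: [0.6, 0.3, 0.7]
opening: 0.998
finger_force: 0.0
```

```bash
python3 - <<'E'
from h import *
go(.5835,.0623,.107,.132)
im=r.snapshot('side')
cv2.imwrite('pics/s2.png',cv2.resize(im[140:300,170:370],None,fx=4,fy=4,interpolation=cv2.INTER_CUBIC)[:600])
E
```

```text
t 9.03 pos [0.5849 0.042  0.1082] yaw 0.131 tilt [0.0005 0.0002] F [0.6 0.3 0.7] M [ 0.07 -0.   -0.03] op 0.998 ff 0.0 q7 [ 0.02  0.93 -0.29  1.81  0.53  0.48  1.07]
rz -0.06 shift mm [-1.3 20.3  1.2]
```

View pics/s2.png

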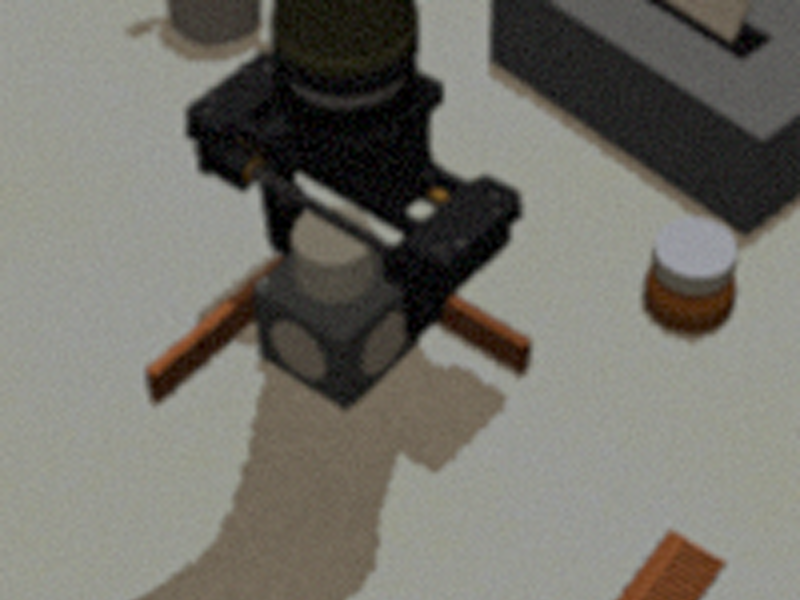

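The side view shows the bottle upright against the far wall, with the gripper open around it. Next I'll nudge it in y with one finger, using a loose opening so it cannot pivot.

Call:
play_rows(translation=[[0,0.002,0],[0,0.004,0],[0,0.004,0],[0,0.004,0],[0,0.003,0],[0,0.002,0],[0,0.001,0],[0,0.001,0],[0,0,0]], delta_rot=[[0,0,0],[0,0,0],[0,0,0],[0,0,0],[0,0,0],[0,0,0],[0,0,0],[0,0,0],[0,0,0]], grip=[0.68,0.68,0.68,0.68,0.68,0.68,0.68,0.68,0.68])

```text
clock: 10.2
tool_pos: [0.5819, 0.062, 0.1082]
eef_rot: [-0.065, 0.998, -0.001, -0.0]
contact_force: [1.6, -5.4, 0.1]
opening: 0.838
finger_force: 2.7
```

Call:
play_rows(translation=[[0,0.001,0],[0,0.001,0],[0,0,0]], delta_rot=[[0,0,0],[0,0,0],[0,0,0]], grip=[0.68,0.68,0.68])

```text
clock: 10.58
tool_pos: [0.5813, 0.0625, 0.1082]
eef_rot: [-0.065, 0.998, -0.002, -0.001]
contact_force: [1.4, -7.6, 0.9]
opening: 0.839
finger_force: 3.8
```

Call:
play_rows(translation=[[0,0.001,0],[0,0,0]], delta_rot=[[0,0,0],[0,0,0]], grip=[0.68,0.68])

```text
clock: 10.82
tool_pos: [0.581, 0.0626, 0.1082]
eef_rot: [-0.064, 0.998, -0.002, -0.001]
contact_force: [1.3, -8.8, 1.3]
opening: 0.844
finger_force: 4.4
```

Call:
play_rows(translation=[[0,-0.003,0],[0,-0.002,0],[0.01,0,0],[0.02,0,0],[0.02,0,0],[0.015,0,0],[0,0,0],[0,0,0],[0,0,0],[0,0,0],[0,0,0],[0,0,0]], delta_rot=[[0,0,0],[0,0,0],[0,0,0],[0,0,0],[0,0,0],[0,0,0],[0,0,0],[0,0,0],[0,0,0],[0,0,0],[0,0,0],[0,0,0]], grip=[1,1,1,1,1,1,-1,-1,-1,-1,-1,-1])

```text
clock: 12.32
tool_pos: [0.5176, 0.0523, 0.1082]
eef_rot: [-0.065, 0.998, 0.0, 0.0]
contact_force: [0.1, -0.3, -0.2]
opening: 0.346
finger_force: 0.0
```

```bash
python3 - <<'E'
from h import *
f=(.6136,.1016,.132)
c,s=np.cos(f[2]),np.sin(f[2])
def w(x,y): return f[0]+c*x-s*y, f[1]+s*x+c*y
go(*w(-.079,-.035),.108,.132)
for cm in('top','side'):
    r.snapshot(cm)
    for t,P,p0 in(('bottle',BOT,[.5835,.0623,.132]),('cap',CAP,[.5835,.0623,0])):
        d=r.silhouettes(cm,t)
        if d: b=fit(P,p0,{cm:d[0]['pixels'].astype(np.float32)}); print(cm,t,d[0]['confidence'],b.x.round(4),round(b.fun,3))
E
```

```text
t 12.32 pos [0.5176 0.0523 0.1082] yaw 0.131 tilt [0.     0.0001] F [ 0.1 -0.3 -0.2] M [0.09 0.02 0.05] op 0.346 ff 0.0 q7 [-0.06  0.89 -0.21  2.01  0.56  0.3   0.96]
rz -0.05 shift mm [-22.6   1.2   0.2]
top bottle 0.56 [0.5892 0.0639 0.1945] 10.398
top cap 0.34 [0.6067 0.019  0.1929] 1.859
side bottle 0.61 [0.5662 0.0447 0.8748] 4.27
```

Call:
play_rows(translation=[[0,0.001,0],[0,0,0],[0,0,0],[0,0,0],[-0.005,0,0],[-0.005,0,0],[-0.005,0,0],[-0.003,0,0],[-0.001,0,0],[-0.001,0,0],[0,0,0]], delta_rot=[[0,0,0],[0,0,0],[0,0,0],[0,0,0],[0,0,0],[0,0,0],[0,0,0],[0,0,0],[0,0,0],[0,0,0],[0,0,0]], grip=[-1,-1,-1,-1,-1,-1,-1,-1,-1,-1,-1])

```text
clock: 14.0
tool_pos: [0.533, 0.0551, 0.1079]
eef_rot: [-0.066, 0.998, -0.001, -0.005]
contact_force: [-9.6, -1.1, 8.8]
opening: 0.01
finger_force: 4.8
```

Call:
play_rows(translation=[[-0.001,0,0],[-0.001,0,0],[0,0,0]], delta_rot=[[0,0,0],[0,0,0],[0,0,0]], grip=[-1,-1,-1])

```text
clock: 14.38
tool_pos: [0.5353, 0.0553, 0.1079]
eef_rot: [-0.066, 0.998, -0.001, -0.004]
contact_force: [-9.4, -0.3, 6.5]
opening: 0.005
finger_force: 4.4
```

Call:
play_rows(translation=[[-0.001,0,0],[-0.001,0,0],[0,0,0]], delta_rot=[[0,0,0],[0,0,0],[0,0,0]], grip=[-1,-1,-1])

```text
clock: 14.75
tool_pos: [0.5367, 0.0555, 0.1079]
eef_rot: [-0.066, 0.998, -0.001, -0.005]
contact_force: [-7.7, -0.9, 5.7]
opening: 0.004
finger_force: 4.2
```

Call:
play_rows(translation=[[-0.001,0,0],[-0.001,0,0],[0,0,0]], delta_rot=[[0,0,0],[0,0,0],[0,0,0]], grip=[-1,-1,-1])

```text
clock: 15.12
tool_pos: [0.5392, 0.0557, 0.1078]
eef_rot: [-0.066, 0.998, -0.001, -0.005]
contact_force: [-8.9, 0.3, 6.6]
opening: 0.007
finger_force: 4.4
```

Call:
play_rows(translation=[[-0.001,0,0],[-0.001,0,0],[0,0,0]], delta_rot=[[0,0,0],[0,0,0],[0,0,0]], grip=[-1,-1,-1])

```text
clock: 15.5
tool_pos: [0.5402, 0.0558, 0.1078]
eef_rot: [-0.066, 0.998, -0.002, -0.006]
contact_force: [-11.5, -1.8, 9.0]
opening: 0.002
finger_force: 5.5
```

Call:
play_rows(translation=[[-0.001,0,0],[-0.001,0,0],[0,0,0]], delta_rot=[[0,0,0],[0,0,0],[0,0,0]], grip=[-1,-1,-1])

```text
clock: 15.88
tool_pos: [0.5404, 0.0558, 0.1078]
eef_rot: [-0.066, 0.998, -0.002, -0.007]
contact_force: [-13.9, -0.2, 12.7]
opening: 0.006
finger_force: 7.4
```

Call:
play_rows(translation=[[0.006,0,0],[0.014,0,0],[0.01,0,-0.03],[0,0,-0.05],[-0.02,0,-0.05],[-0.04,0.002,-0.012],[-0.014,0.002,0],[0,0,0]], delta_rot=[[0,0,0],[0,0,0],[0,0,0],[0,0,0],[0,0,0],[0,0,0],[0,0,0],[0,0,0]], grip=[-1,-1,-1,1,1,1,1,1])

```text
clock: 16.88
tool_pos: [0.5914, 0.0672, 0.2503]
eef_rot: [-0.065, 0.998, 0.0, 0.001]
contact_force: [0.4, -0.0, -1.0]
opening: 0.549
finger_force: 0.0
```

```bash
cat > look.py <<'E'
from h import *
import sys
n=sys.argv[1]
go(.5835,.0623,.1475,.132)
k=r.get_calibration('wrist'); im=r.snapshot('wrist')
for t,P,p0 in(('bottle',BOT,[.5835,.0623,.132]),('cap',CAP,[.5835,.0623,0]),('fence',FEN,[.6136,.1016,.132])):
    d=r.silhouettes('wrist',t)
    im[cv2.Canny((raster(k,P,p0)*255).astype(np.uint8),50,150)>0]=(0,255,0)
    if d and t!='fence':
        b=fit(P,p0,{'wrist':d[0]['pixels'].astype(np.float32)}); print(t,d[0]['confidence'],b.x.round(4),round(b.fun,3))
cv2.imwrite(f'pics/{n}.png',im)
E
python3 look.py w2
```

```text
t 16.88 pos [0.5914 0.0672 0.2503] yaw 0.1306 tilt [0.0017 0.0009] F [ 0.4 -0.  -1. ] M [ 0.08  0.03 -0.01] op 0.549 ff 0.0 q7 [ 0.05  0.74 -0.42  1.71  0.4   0.78  1.14]
rz -0.08 shift mm [  8.5  -3.8 102.8]
bottle 0.75 [0.5831 0.0577 0.1383] 0.934
cap 0.77 [0.582  0.0575 0.115 ] 0.036
```

View pics/w2.png

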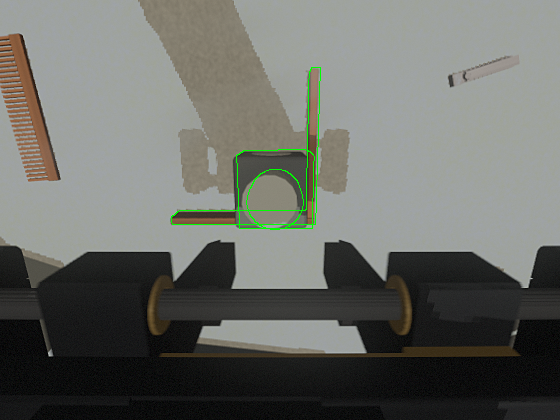

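The bottle sits left of the target outline by about 4 px, while the fence outline matches. I'll recheck once the arm has settled.

Call:
play_rows(translation=[[0.008,-0.004,0],[0,0,0],[0,0,0]], delta_rot=[[0,0,0],[0,0,0],[0,0,0]], grip=[1,1,1])

```text
clock: 17.45
tool_pos: [0.5828, 0.0618, 0.2503]
eef_rot: [-0.065, 0.998, -0.0, 0.0]
contact_force: [-0.2, 0.1, 0.6]
opening: 0.998
finger_force: 0.0
```

```bash
python3 look.py w3; python3 - <<'E'
import cv2
im=cv2.imread('pics/w3.png')
from plant import r
im2=r.snapshot('wrist')[120:250,160:340]
cv2.imwrite('pics/w3c.png',cv2.resize(im2,None,fx=4,fy=4,interpolation=cv2.INTER_CUBIC))
E
```

```text
t 17.45 pos [0.5828 0.0618 0.2503] yaw 0.131 tilt [0.0001 0.    ] F [-0.2  0.1  0.6] M [ 0.07 -0.01  0.01] op 0.998 ff 0.0 q7 [ 0.06  0.73 -0.42  1.73  0.4   0.77  1.14]
rz -0.06 shift mm [ -0.8   0.4 102.8]
bottle 0.73 [0.5855 0.0587 0.1264] 0.833
cap 0.78 [0.5847 0.0585 0.1399] 0.065
```

View pics/w3c.png

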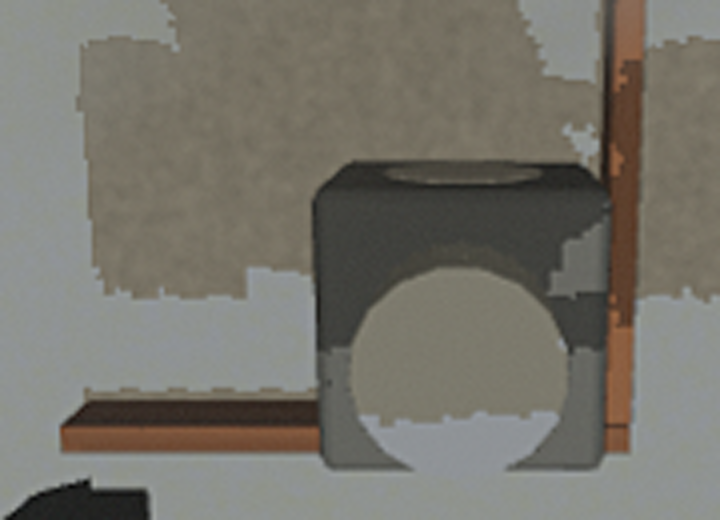

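The bottle sits flush against the x wall (its edge overlaps the fence's lower strip) and square. My fit puts it about 4 mm short of the y wall, so I'll push again in y and withdraw straight up.

Call:
play_rows(translation=[[-0.002,-0.003,0.04],[0,0,0.04],[0,0,0.035],[0,0,0.02],[0,0,0.0075],[0,0,0],[0,0,0],[0,0.002,0],[0,0.002,0],[0,0.001,0],[0,0.001,0],[0,0.001,0],[0,0,0]], delta_rot=[[0,0,0],[0,0,0],[0,0,0],[0,0,0],[0,0,0],[0,0,0],[0,0,0],[0,0,0],[0,0,0],[0,0,0],[0,0,0],[0,0,0],[0,0,0]], grip=[1,1,1,1,1,0.68,0.68,0.68,0.68,0.68,0.68,0.68,0.68])

```text
clock: 19.32
tool_pos: [0.5852, 0.0629, 0.1085]
eef_rot: [-0.064, 0.998, -0.002, 0.0]
contact_force: [1.8, -6.4, 3.0]
opening: 0.84
finger_force: 3.3
```

Call:
play_rows(translation=[[0,0.001,0],[0,0.001,0],[0,0,0]], delta_rot=[[0,0,0],[0,0,0],[0,0,0]], grip=[0.68,0.68,0.68])

```text
clock: 19.7
tool_pos: [0.5851, 0.0638, 0.1084]
eef_rot: [-0.064, 0.998, -0.003, 0.001]
contact_force: [1.9, -8.2, 2.5]
opening: 0.841
finger_force: 4.1
```

Call:
play_rows(translation=[[0,0.001,0],[0,0.001,0],[0,0,0]], delta_rot=[[0,0,0],[0,0,0],[0,0,0]], grip=[0.68,0.68,0.68])

```text
clock: 20.08
tool_pos: [0.5853, 0.0641, 0.1084]
eef_rot: [-0.063, 0.998, -0.004, 0.001]
contact_force: [3.6, -11.5, 2.1]
opening: 0.845
finger_force: 5.5
```

Call:
play_rows(translation=[[0,0.001,0],[0,0.001,0],[0,0,0]], delta_rot=[[0,0,0],[0,0,0],[0,0,0]], grip=[0.68,0.68,0.68])

```text
clock: 20.45
tool_pos: [0.5853, 0.0643, 0.1084]
eef_rot: [-0.063, 0.998, -0.006, 0.001]
contact_force: [2.9, -13.8, 4.0]
opening: 0.841
finger_force: 7.0
```

Call:
play_rows(translation=[[0,-0.003,0],[0,-0.003,0],[0,-0.003,0],[0,-0.002,0],[0,0,0],[0,0,-0.04],[0,0,-0.05],[0,0,-0.0525],[0,0,0],[0,0,0]], delta_rot=[[0,0,0],[0,0,0],[0,0,0],[0,0,0],[0,0,0],[0,0,0],[0,0,0],[0,0,0],[0,0,0],[0,0,0]], grip=[0.8,0.9,1,1,1,1,1,1,1,1])

```text
clock: 21.7
tool_pos: [0.5845, 0.0611, 0.2497]
eef_rot: [-0.066, 0.998, -0.0, -0.0]
contact_force: [0.2, 0.3, 0.4]
opening: 1.0
finger_force: 0.0
```

```bash
python3 look.py w4; python3 - <<'E'
import cv2
from plant import r
im2=r.snapshot('wrist')[120:250,160:340]
cv2.imwrite('pics/w4c.png',cv2.resize(im2,None,fx=4,fy=4,interpolation=cv2.INTER_CUBIC))
E
```

```text
t 21.7 pos [0.5845 0.0611 0.2497] yaw 0.1313 tilt [-0.0009 -0.0003] F [0.2 0.3 0.4] M [-0.04  0.01 -0.02] op 1.0 ff 0.0 q7 [ 0.06  0.73 -0.43  1.73  0.41  0.77  1.14]
rz -0.04 shift mm [  0.8   1.4 102.2]
bottle 0.68 [0.5837 0.0612 0.1181] 0.984
cap 0.62 [0.5833 0.061  0.093 ] 0.072
```

View pics/w4c.png

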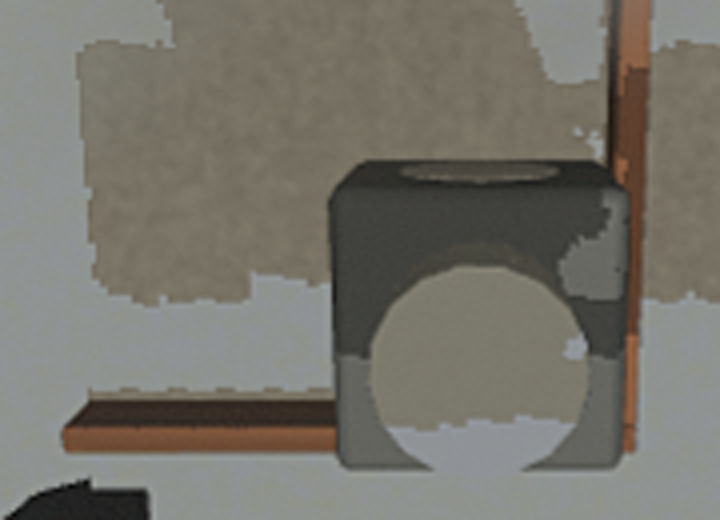

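The shoulder now overlaps the y wall, as a flush fit should look from here. I'll do a relative fit to confirm.

```bash
python3 - <<'E'
from h import *
B=r.silhouettes('wrist','bottle')[0]['pixels'];C=r.silhouettes('wrist','cap')[0]['pixels'];F=r.silhouettes('wrist','fence')[0]['pixels']
U=(B|C).astype(np.float32); F=F.astype(np.float32)
ys,xs=np.nonzero(F); print(xs.min(),xs.max(),ys.min(),ys.max())
b=fit(BOT+CAP,[.5835,.0615,.13],{'wrist':U}); print('bottle',b.x.round(4),b.fun)
ig={'wrist':cv2.dilate(U,np.ones((3,3)))}; ig['wrist'][232:]=1
f=fit(FEN,[.6136,.1016,.132],{'wrist':F},ig); print('fence',f.x.round(4),f.fun)
p=R.from_euler('z',-f.x[2]).as_matrix()[:2,:2]@(b.x[:2]-f.x[:2]); print('rel',p.round(4),(b.x[2]-f.x[2]).round(4))
go(b.x[0],b.x[1],.1375,.131)
E
```

```text
176 324 79 234
bottle [0.5856 0.0615 0.1336] 0.04448815435171127
fence [0.6174 0.1005 0.1259] 0.07618305087089539
rel [-0.0365 -0.0347] 0.0076
t 22.1 pos [0.5848 0.0612 0.2496] yaw 0.1312 tilt [-0.001  0.   ] F [-0.7  0.1 -0.1] M [ 0.03 -0.04  0.04] op 1.001 ff 0.0 q7 [ 0.06  0.73 -0.43  1.73  0.41  0.77  1.14]
rz 0.01 shift mm [ -0.8   0.2 112.1]
```

Nearly flush; x may be up to 1.5 mm short. I'll give one more x push with a slight +y bias so friction holds it against the y wall.

Call:
play_rows(translation=[[0.03,0,0],[0.031,0,0],[0,-0.002,0.03],[0,0,0.04],[0,0,0.04],[0,0,0.024],[0,0,0.008],[0,0,0],[0,0,0],[-0.005,0,0],[-0.005,0,0],[-0.003,0,0],[0,0,0]], delta_rot=[[0,0,0],[0,0,0],[0,0,0],[0,0,0],[0,0,0],[0,0,0],[0,0,0],[0,0,0],[0,0,0],[0,0,0],[0,0,0],[0,0,0],[0,0,0]], grip=[1,-1,-1,-1,-1,-1,-1,-1,-1,-1,-1,-1,-1])

```text
clock: 23.72
tool_pos: [0.538, 0.0529, 0.1083]
eef_rot: [-0.065, 0.998, 0.0, 0.0]
contact_force: [-0.0, 0.4, -0.4]
opening: 0.004
finger_force: 0.0
```

Call:
play_rows(translation=[[-0.001,0,0],[-0.001,0.0005,0],[-0.001,0.0005,0],[0,0,0]], delta_rot=[[0,0,0],[0,0,0],[0,0,0],[0,0,0]], grip=[-1,-1,-1,-1])

```text
clock: 24.22
tool_pos: [0.5398, 0.0539, 0.1081]
eef_rot: [-0.065, 0.998, -0.0, -0.001]
contact_force: [-1.4, -0.3, 1.4]
opening: 0.002
finger_force: 1.2
```

Call:
play_rows(translation=[[-0.001,0.0005,0],[-0.001,0.0005,0],[0,0,0]], delta_rot=[[0,0,0],[0,0,0],[0,0,0]], grip=[-1,-1,-1])

```text
clock: 24.6
tool_pos: [0.54, 0.0541, 0.1079]
eef_rot: [-0.065, 0.998, -0.001, -0.003]
contact_force: [-7.1, -2.4, 5.4]
opening: 0.003
finger_force: 3.3
```

Call:
play_rows(translation=[[-0.001,0.0005,0],[-0.001,0.0005,0],[0,0,0]], delta_rot=[[0,0,0],[0,0,0],[0,0,0]], grip=[-1,-1,-1])

```text
clock: 24.98
tool_pos: [0.5402, 0.0544, 0.1078]
eef_rot: [-0.065, 0.998, -0.002, -0.005]
contact_force: [-8.0, -4.3, 7.6]
opening: 0.007
finger_force: 4.9
```

Call:
play_rows(translation=[[0.004,-0.002,0],[0.016,0,0],[0.005,0,-0.03],[0,0,-0.04],[-0.02,0,-0.02],[-0.04,0.004,0],[-0.012,0.003,0],[0,0,0],[0,0,0]], delta_rot=[[0,0,0],[0,0,0],[0,0,0],[0,0,0],[0,0,0],[0,0,0],[0,0,0],[0,0,0],[0,0,0]], grip=[-1,-1,0,1,1,1,1,1,1])

```text
clock: 26.1
tool_pos: [0.5888, 0.0677, 0.1977]
eef_rot: [-0.066, 0.998, -0.0, -0.001]
contact_force: [-0.4, -0.1, 1.0]
opening: 0.775
finger_force: 0.0
```

```bash
python3 - <<'E'
from h import *
r.snapshot('wrist')
B=r.silhouettes('wrist','bottle')[0]['pixels'];C=r.silhouettes('wrist','cap')[0]['pixels']
U=(B|C).astype(np.float32)
b=fit(BOT+CAP,[.5835,.0615,.13],{'wrist':U}); print('bottle',b.x.round(4),b.fun)
go(b.x[0],b.x[1],.1375,.131)
E
```

```text
bottle [0.5858 0.0614 0.1303] 0.044591668993234634
t 26.25 pos [0.5892 0.0677 0.198 ] yaw 0.1314 tilt [-0.0012 -0.0006] F [-0.2 -0.4  0.4] M [ 0.06  0.01 -0.01] op 0.914 ff 0.0 q7 [ 0.04  0.81 -0.4   1.75  0.47  0.68  1.08]
rz 0.03 shift mm [ 4.2 -5.7 60.5]
```

Call:
play_rows(translation=[[0.0054,-0.0056,0.02],[0,0,0.025],[0,0,0.0155],[0,0,0],[0,0,0],[0,0,0],[0,0,0],[0,0,0],[0,0,0],[0,0,0],[0,0,0]], delta_rot=[[0,0,0],[0,0,0],[0,0,0],[0,0,0],[0,0,0],[0,0,0],[0,0,0],[0,0,0],[0,0,0],[0,0,0],[0,0,0]], grip=[1,1,1,1,0,0,0,0,0,0,0], squeeze=12)

```text
clock: 27.62
tool_pos: [0.5856, 0.0617, 0.1379]
eef_rot: [-0.066, 0.998, 0.0, 0.0]
contact_force: [0.2, 0.1, 2.6]
opening: 0.513
finger_force: 12.0
```

```bash
python3 -c "
from h import *
go(.5846,.0615,.1375,.131)"
```

```text
t 27.62 pos [0.5856 0.0617 0.1379] yaw 0.1311 tilt [0.0003 0.0001] F [0.2 0.1 2.6] M [-0.    0.03 -0.01] op 0.513 ff 12.00001610442996 q7 [ 0.01  0.89 -0.34  1.79  0.52  0.55  1.04]
rz 0.01 shift mm [ 1.  -0.1  0.4]
```

Cap gripped. Now I'll try one way in small steps.

Call:
play_rows(translation=[[0,0,0],[0,0,0],[0,0,0]], delta_rot=[[0,0,-3],[0,0,-3],[0,0,0]], grip=[0,0,0])

```text
clock: 28.0
tool_pos: [0.5857, 0.0618, 0.1379]
eef_rot: [-0.118, 0.993, 0.0, 0.0]
contact_force: [0.1, 1.0, 3.4]
opening: 0.511
finger_force: 12.0
```

```bash
python3 -c "
from h import *
go(.5846,.0615,.1375,.131)"
```

```text
t 28.0 pos [0.5857 0.0618 0.1379] yaw 0.2367 tilt [0.0004 0.0006] F [0.1 1.  3.4] M [ 0.1   0.04 -0.06] op 0.511 ff 11.999721508473158 q7 [ 0.03  0.9  -0.37  1.79  0.56  0.56  1.11]
rz 6.06 shift mm [ 1.2 -0.2  0.4]
```

Call:
play_rows(translation=[[0,0,0],[0,0,0],[0,0,0]], delta_rot=[[0,0,-3],[0,0,-2],[0,0,0]], grip=[0,0,0])

```text
clock: 28.38
tool_pos: [0.5859, 0.0616, 0.1379]
eef_rot: [-0.161, 0.987, 0.0, 0.0]
contact_force: [0.9, -0.2, 3.2]
opening: 0.514
finger_force: 12.0
```

```bash
python3 -c "
from h import *
go(.5846,.0615,.1375,.131)"
```

```text
t 28.38 pos [0.5859 0.0616 0.1379] yaw 0.3233 tilt [0.0007 0.0003] F [ 0.9 -0.2  3.2] M [ 0.01 -0.08 -0.05] op 0.514 ff 11.999789010733366 q7 [ 0.04  0.9  -0.39  1.79  0.59  0.57  1.17]
rz 11.02 shift mm [1.3 0.1 0.4]
```

Call:
play_rows(translation=[[0,0,0],[0,0,0],[0,0,0]], delta_rot=[[0,0,-2],[0,0,-2],[0,0,0]], grip=[0,0,0])

```text
clock: 28.75
tool_pos: [0.5859, 0.0617, 0.1378]
eef_rot: [-0.195, 0.981, 0.0, 0.0]
contact_force: [2.4, 0.3, 5.9]
opening: 0.513
finger_force: 12.0
```

```bash
python3 -c "
from h import *
go(.5846,.0615,.1375,.131)"
```

```text
t 28.75 pos [0.5859 0.0617 0.1378] yaw 0.3926 tilt [0.0006 0.0004] F [2.4 0.3 5.9] M [ 0.04 -0.17 -0.34] op 0.513 ff 11.999730616807938 q7 [ 0.05  0.9  -0.41  1.79  0.61  0.58  1.22]
rz 14.99 shift mm [1.3 0.  0.3]
```

Call:
play_rows(translation=[[0,0,0],[0,0,0],[0,0,0]], delta_rot=[[0,0,-2],[0,0,-2],[0,0,0]], grip=[0,0,0])

```text
clock: 29.12
tool_pos: [0.5852, 0.0615, 0.1376]
eef_rot: [-0.229, 0.973, -0.0, -0.0]
contact_force: [0.6, -1.4, 3.8]
opening: 0.511
finger_force: 12.0
```

```bash
python3 -c "
from h import *
go(.5846,.0615,.1375,.131)"
```

```text
t 29.12 pos [0.5852 0.0615 0.1376] yaw 0.4631 tilt [-0.0008 -0.0002] F [ 0.6 -1.4  3.8] M [-0.13  0.06 -0.33] op 0.511 ff 11.997631900012493 q7 [ 0.06  0.9  -0.43  1.79  0.63  0.59  1.27]
rz 19.03 shift mm [0.6 0.1 0.1]
```

It jams at about 0.23 rad (moment −0.34 N·m), so the cap opens the other way, clockwise. I'll turn back and check whether the bottle shifted.

Call:
play_rows(translation=[[0,0,0],[0,0,0],[0,0,0],[0,0,0]], delta_rot=[[0,0,7],[0,0,6],[0,0,6],[0,0,0]], grip=[0,0,0,0])

```text
clock: 29.62
tool_pos: [0.5854, 0.0619, 0.1376]
eef_rot: [-0.067, 0.998, -0.0, -0.0]
contact_force: [-1.2, 0.4, 3.5]
opening: 0.513
finger_force: 12.0
```

```bash
python3 - <<'E'
from h import *
go(.5846,.0615,.1375,.131)
a=r.snapshot('side')[160:280,190:330]; b=r.snapshot('wrist')
cv2.imwrite('pics/m5.png',np.hstack([cv2.resize(a,(490,420),interpolation=cv2.INTER_CUBIC),b[:,140:450]]))
E
```

```text
t 29.62 pos [0.5854 0.0619 0.1376] yaw 0.1335 tilt [-0.0002 -0.0002] F [-1.2  0.4  3.5] M [-0.02 -0.09 -0.01] op 0.513 ff 11.998506356030703 q7 [ 0.01  0.89 -0.34  1.79  0.53  0.55  1.04]
rz 0.14 shift mm [ 0.8 -0.3  0.1]
```

View pics/m5.png

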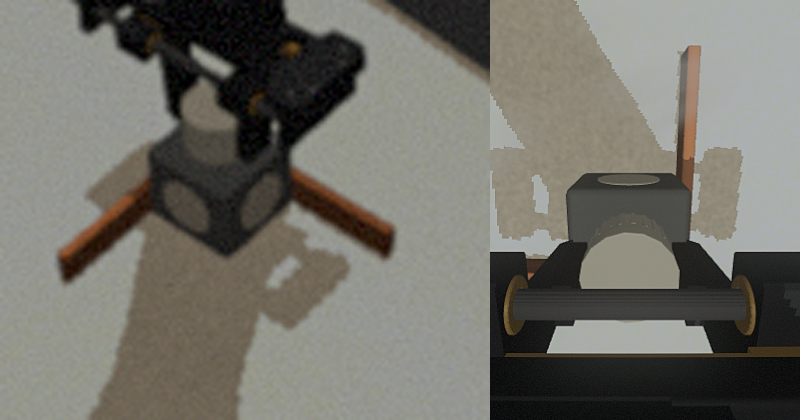

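In the wrist view the bottle is still square in the corner: its front edge is level at rows 173–185, right against the wall. So only the fingers slipped. Now I'll turn the other way.

Call:
play_rows(translation=[[0,0,0],[0,0,0],[0,0,0],[0,0,0],[0,0,0],[0,0,0]], delta_rot=[[0,0,4],[0,0,4],[0,0,4],[0,0,4],[0,0,4],[0,0,0]], grip=[0,0,0,0,0,0])

```text
clock: 30.48
tool_pos: [0.5855, 0.0617, 0.1376]
eef_rot: [0.108, 0.994, -0.0, -0.0]
contact_force: [1.4, 0.0, 3.1]
opening: 0.514
finger_force: 12.0
```

```bash
python3 -c "
from h import *
go(.5846,.0615,.1375,.131)"
```

```text
t 30.48 pos [0.5855 0.0617 0.1376] yaw -0.2159 tilt [-0.0002 -0.0001] F [1.4 0.  3.1] M [-0.08 -0.08  0.  ] op 0.514 ff 11.998578999191523 q7 [-0.04  0.88 -0.26  1.79  0.41  0.52  0.8 ]
rz -19.88 shift mm [ 0.9 -0.   0.1]
```

Call:
play_rows(translation=[[0,0,0],[0,0,0],[0,0,0],[0,0,0],[0,0,0],[0,0,0]], delta_rot=[[0,0,5],[0,0,5],[0,0,5],[0,0,5],[0,0,4],[0,0,0]], grip=[0,0,0,0,0,0])

```text
clock: 31.22
tool_pos: [0.5853, 0.0616, 0.1376]
eef_rot: [0.312, 0.95, -0.0, -0.0]
contact_force: [-0.2, 0.3, 3.0]
opening: 0.51
finger_force: 12.0
```

```bash
python3 -c "
from h import *
go(.5846,.0615,.1375,.131)"
```

```text
t 31.23 pos [0.5853 0.0616 0.1376] yaw -0.6344 tilt [-0.0005 -0.0002] F [-0.2  0.3  3. ] M [-0.11 -0.06  0.01] op 0.51 ff 11.998524237424135 q7 [-0.1   0.88 -0.15  1.8   0.25  0.49  0.52]
rz -43.85 shift mm [0.7 0.  0.1]
```

Call:
play_rows(translation=[[0,0,0],[0,0,0],[0,0,0]], delta_rot=[[0,0,2],[0,0,2],[0,0,0]], grip=[0,0,0])

```text
clock: 31.6
tool_pos: [0.5854, 0.0616, 0.1376]
eef_rot: [0.346, 0.938, -0.0, -0.0]
contact_force: [-0.2, -1.2, 2.6]
opening: 0.512
finger_force: 12.0
```

```bash
python3 -c "
from h import *
go(.5846,.0615,.1375,.131)"
```

```text
t 31.6 pos [0.5854 0.0616 0.1376] yaw -0.7068 tilt [-0.0004 -0.0002] F [-0.2 -1.2  2.6] M [-0.22  0.01  0.01] op 0.512 ff 11.998666282743216 q7 [-0.11  0.88 -0.13  1.8   0.22  0.48  0.47]
rz -48.0 shift mm [0.8 0.  0.1]
```

Call:
play_rows(translation=[[0,0,0],[0,0,0],[0,0,0]], delta_rot=[[0,0,1.5],[0,0,1.5],[0,0,0]], grip=[0,0,0])

```text
clock: 31.98
tool_pos: [0.5854, 0.0617, 0.1376]
eef_rot: [0.371, 0.929, -0.0, -0.0]
contact_force: [0.2, -1.2, 2.5]
opening: 0.514
finger_force: 12.0
```

```bash
python3 -c "
from h import *
go(.5846,.0615,.1375,.131)"
```

```text
t 31.98 pos [0.5854 0.0617 0.1376] yaw -0.7594 tilt [-0.0003 -0.0001] F [ 0.2 -1.2  2.5] M [-0.21 -0.01  0.01] op 0.514 ff 11.998989209532738 q7 [-0.11  0.88 -0.12  1.8   0.2   0.48  0.44]
rz -51.02 shift mm [ 0.8 -0.   0.1]
```

Call:
play_rows(translation=[[0,0,0],[0,0,0],[0,0,0]], delta_rot=[[0,0,1.5],[0,0,1.5],[0,0,0]], grip=[0,0,0])

```text
clock: 32.35
tool_pos: [0.5854, 0.0617, 0.1376]
eef_rot: [0.395, 0.919, -0.0, -0.0]
contact_force: [-0.2, -0.6, 1.6]
opening: 0.511
finger_force: 12.0
```

```bash
python3 -c "
from h import *
go(.5846,.0615,.1375,.131)"
```

```text
t 32.35 pos [0.5854 0.0617 0.1376] yaw -0.8117 tilt [-0.0002 -0.0001] F [-0.2 -0.6  1.6] M [-0.15 -0.03  0.03] op 0.511 ff 11.999115496873856 q7 [-0.12  0.87 -0.11  1.8   0.18  0.48  0.4 ]
rz -54.01 shift mm [ 0.9 -0.1  0.1]
```

Call:
play_rows(translation=[[0,0,0],[0,0,0],[0,0,0]], delta_rot=[[0,0,1.5],[0,0,1.5],[0,0,0]], grip=[0,0,0])

```text
clock: 32.72
tool_pos: [0.5854, 0.0616, 0.1376]
eef_rot: [0.419, 0.908, -0.0, -0.0]
contact_force: [-1.4, -1.1, -0.3]
opening: 0.514
finger_force: 12.0
```

```bash
python3 -c "
from h import *
go(.5846,.0615,.1375,.131)"
```

```text
t 32.73 pos [0.5854 0.0616 0.1376] yaw -0.8638 tilt [-0.0004 -0.0002] F [-1.4 -1.1 -0.3] M [-0.2   0.12  0.2 ] op 0.514 ff 11.999206691980362 q7 [-0.13  0.87 -0.1   1.8   0.16  0.48  0.37]
rz -57.0 shift mm [ 0.8 -0.   0.1]
```

Call:
play_rows(translation=[[0,0,0],[0,0,0],[0,0,0]], delta_rot=[[0,0,1.5],[0,0,1.5],[0,0,0]], grip=[0,0,0])

```text
clock: 33.1
tool_pos: [0.5852, 0.0613, 0.1377]
eef_rot: [0.442, 0.897, -0.0, -0.0]
contact_force: [-2.1, -3.2, 1.2]
opening: 0.508
finger_force: 12.0
```

```bash
python3 -c "
from h import *
go(.5846,.0615,.1375,.131)"
```

```text
t 33.1 pos [0.5852 0.0613 0.1377] yaw -0.9163 tilt [-0.0007 -0.0007] F [-2.1 -3.2  1.2] M [-0.46  0.33  0.35] op 0.508 ff 11.998916063457727 q7 [-0.13  0.87 -0.08  1.8   0.14  0.47  0.34]
rz -60.01 shift mm [0.6 0.3 0.2]
```

At its stop (Mz 0.35 N·m after about 1.0 rad). I'll ease back slightly, then lift gently.

Call:
play_rows(translation=[[0,0,0],[0,0,-0.002],[0,0,-0.002],[0,0,-0.002],[0,0,0]], delta_rot=[[0,0,-2.5],[0,0,0],[0,0,0],[0,0,0],[0,0,0]], grip=[0,0,0,0,0], squeeze=15)

```text
clock: 33.72
tool_pos: [0.5851, 0.0617, 0.1437]
eef_rot: [0.423, 0.906, -0.0, -0.0]
contact_force: [-2.0, -1.2, -3.5]
opening: 0.509
finger_force: 15.0
```

Call:
play_rows(translation=[[0,0,-0.002],[0,0,-0.002],[0,0,0]], delta_rot=[[0,0,0],[0,0,0],[0,0,0]], grip=[0,0,0])

```text
clock: 34.1
tool_pos: [0.5855, 0.0617, 0.1482]
eef_rot: [0.423, 0.906, 0.0, 0.0]
contact_force: [-3.4, -1.3, -1.2]
opening: 0.512
finger_force: 15.0
```

```bash
python3 - <<'E'
from h import *
go(.5846,.0615,.1375,.131)
a=r.snapshot('side')[150:270,190:330]
cv2.imwrite('pics/s6.png',cv2.resize(a,(700,600),interpolation=cv2.INTER_CUBIC))
E
```

```text
t 34.1 pos [0.5855 0.0617 0.1482] yaw -0.8727 tilt [0.0001 0.0001] F [-3.4 -1.3 -1.2] M [-0.29  0.61  0.05] op 0.512 ff 14.999418519437313 q7 [-0.13  0.86 -0.1   1.8   0.16  0.5   0.37]
rz -57.51 shift mm [ 0.9 -0.1 10.7]
```

View pics/s6.png

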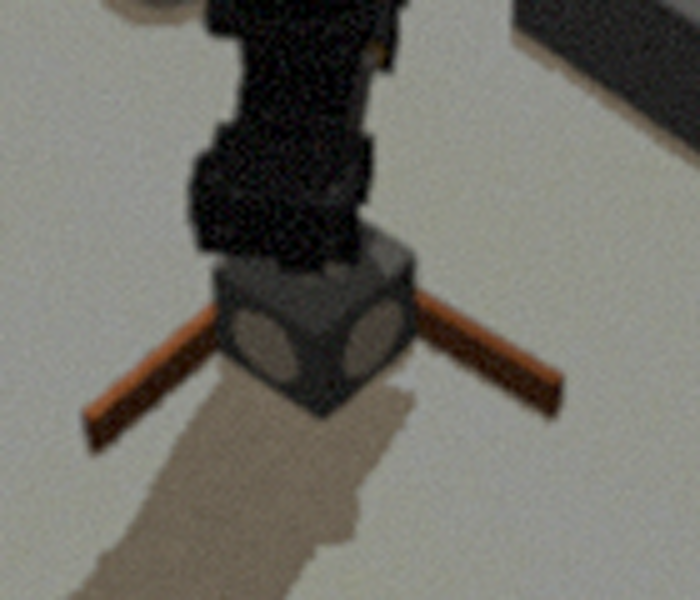

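The bottle stands in its corner and the cap is already free by about 10 mm. I'll centre by 1 mm to relieve the side load and lift on.

Call:
play_rows(translation=[[0.0006,-0.0007,-0.002],[0,0,-0.006],[0,0,-0.01],[0,0,-0.015],[0,0,-0.02],[0,0,-0.02],[0,0,-0.02],[0,0,-0.02],[0,0,-0.01],[0,0,0],[0,0,0]], delta_rot=[[0,0,0],[0,0,0],[0,0,0],[0,0,0],[0,0,0],[0,0,0],[0,0,0],[0,0,0],[0,0,0],[0,0,0],[0,0,0]], grip=[0,0,0,0,0,0,0,0,0,0,0])

```text
clock: 35.52
tool_pos: [0.5842, 0.0616, 0.2702]
eef_rot: [0.423, 0.906, -0.0, -0.0]
contact_force: [0.9, 0.1, -0.2]
opening: 0.511
finger_force: 15.0
```

```bash
python3 - <<'E'
from h import *
go(.5846,.0615,.1375,.131)
a=r.snapshot('side')[110:270,170:350]; b=r.snapshot('wrist')
cv2.imwrite('pics/m7.png',np.hstack([cv2.resize(a,(470,420),interpolation=cv2.INTER_CUBIC),b[:,120:450]]))
for t in('cap','bottle'): print([(d['point'],d['confidence']) for d in r.look_for('side',t)][:2])
B=r.silhouettes('side','bottle')[0]['pixels'].astype(np.float32)
m=fit(BOT,[.5835,.0615,.13],{'side':B}); print(m.x.round(4),m.fun)
E
```

```text
t 35.52 pos [0.5842 0.0616 0.2702] yaw -0.8724 tilt [-0.0011 -0.0001] F [ 0.9  0.1 -0.2] M [-0.05  0.04  0.02] op 0.511 ff 15.000024866312742 q7 [-0.11  0.68 -0.13  1.72  0.12  0.76  0.4 ]
rz -57.49 shift mm [ -0.3  -0.2 132.7]
[]
[([0.5732, 0.0464, 0.0588], 0.88)]
[0.5832 0.0621 0.1483] 0.08652757108211517
```

View pics/m7.png

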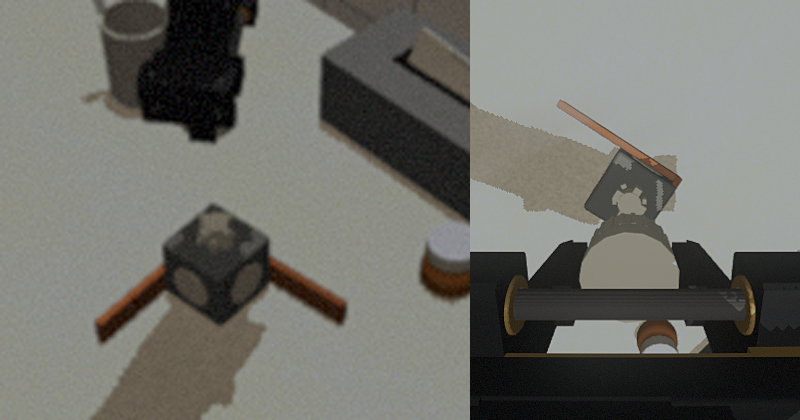

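The cap is in the gripper (wrist view, 580–680, 230–310), about 130 mm up. The bottle stands bare-necked and flush in the corner; the side-view fit matches the home position within 1 mm.

```bash
python3 -c "
from plant import r
print(r.finish_job())"
```

```text
the job is handed in; nothing more can be done
None
```

I pushed the bottle into the corner to within about 1 mm of home. The cap jammed anticlockwise (seen from above) and came off clockwise at its stop. I handed the job in at about 36 s, with the cap held about 130 mm above its seat; no bystander was seen to be disturbed.

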